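Set a cover plate over the fixture edge and clamp it for deburring

TASK

Set the loose aluminium cover plate on the deburring fixture up for filing: push it with the fingertips up against the fence and along it until its front end hangs 40 mm out over the fixture's open edge, square to it. Then push the toggle clamp's handle forward all the way to its stop, so that the rubber foot holds the plate down there. Slide the plate only, never lift or tip it, and leave the other things on the bench alone.

Things in the scene. Friction and masses are not known exactly. Their poses are not given: they have to be found in the camera images.
- fixture: Deburring fixture bolted to the bench: flat steel plate 220 mm (its x) by 320 mm (its y) on four feet, top face level, 45 mm above the bench, with flush tapped holes, a fence bar and a toggle clamp. Origin on the bench under its centre; at yaw 0 (within 9 degrees) x points away from the robot and y to the left. Its open edge, for the overhang, is the left one, at y = +160 mm.
- edge_mid (a point): Point on the top rim of the fixture's open (left) edge, at x = +20, y = +160, z = 45 mm in the fixture's frame, on the mid-line of a plate that lies against the fence. Axes as the fixture's.
- fence_mid (a point): Middle of the top rim of the fence's inner face, at x = +70, y = 0, z = 61 mm in the fixture's frame. The fence is a steel bar along the fixture's y on its far side, 20 mm thick, 300 mm long, 16 mm above the top face; the plate lies on its robot side.
- clamp_foot (a point): Middle of the toggle clamp's foot on the fixture's top face, at x = -75, y = +110, z = 45 mm in the fixture's frame. Foot 62 mm (x) by 34 mm (y); pivots and side plates rise up to 50 mm above the top face; 14 mm clear of a plate that lies against the fence. At the start the arm is raised and the handle leans back to -x.
- cover_plate: The loose work piece: flat aluminium plate 100 mm (its x) by 160 mm (its y), 6 mm thick, about 0.26 kg, a screw hole near each corner, a dark rectangle off centre. Origin at the centre of its underside; y runs along it to its front end. Starts on the fixture's top face, 2 to 4 cm short of the fence, up to 10 degrees askew. Well placed, its origin is at x = +20, y = +120 mm in the fixture's frame.
- plate_front (a point): Middle of the plate's short front end (the one towards the open edge), on the top face, 80 mm from the plate's centre along its +y. Starts 90 to 140 mm behind the open edge. The overhang is its y in the fixture's frame less 160 mm; at 40 mm a quarter of the plate hangs out and it still rests firmly.
- plate_rear (a point): Middle of the plate's short rear end, on the top face, 80 mm from the plate's centre along -y. A push of a few N slides the plate; pushed on the fence's side of this point its front end swings away from the fence.
- plate_near (a point): Middle of the plate's long side that faces the robot (away from the fence), on the top face, 50 mm from the plate's centre along -x. Pushed here while askew, the leading corner can wedge on the fence; a push nearer the end that lags squares the plate.
- clamp_arm: The clamp's steel arm, 70 mm long, with a rubber foot 16 mm wide on a spindle near its end. Origin on its pivot, at x = -55, y = +110, z = 67 mm in the fixture's frame. It starts raised by 52 degrees, the rubber foot 50 mm above the top face, and comes down towards +x as the handle is pushed forward; the rubber foot then lands at x = +5, y = +110 mm.
- clamp_handle (a joint): Handle angle: 0 rad open (leaning back, 32 degrees from the vertical to the fixture's -x), 1.0 rad shut (leaning 26 degrees forward to +x, at its stop, just past dead centre). It turns about a level axis along y at x = -84, y = +110, z = 82 mm in the fixture's frame. A few N level near its end move it, somewhat more at the last tenth, when the foot presses; it stays where left and stays shut.
- handle_end (a point): Free end of the clamp handle, on its mid-line, 80 mm from its pivot; black plastic sleeve 15 mm thick and 13 mm wide over the last 48 mm. Open, it is at x = -126, y = +110, z = 151 mm in the fixture's frame; shut, at x = -49, z = 154 mm. A level push towards +x from behind, with the fingertips 20 mm below its end, swings it right over.
- file: Bystander: flat file, 335 mm long, 25 mm wide, wooden handle, lying on the bench left of the fixture's open edge. Origin on the bench under its middle.
- tape_roll: Bystander: roll of tape, 104 mm across, 48 mm high, lying on the bench on the robot's side of the fixture. Origin under its centre.
- screwdriver: Bystander: screwdriver, 190 mm long, lying on the bench on the robot's side of the fixture.
- tin: Bystander: open steel tin, 68 mm across, 75 mm high, standing on the bench right of the fixture. Origin under its centre.
- spray_can: Bystander: spray can, 60 mm across, 190 mm high, standing well to the left. Origin under its centre.
- jar: Bystander: screw jar, 72 mm across, 85 mm high, standing to the left. Origin under its centre.
- plate_stack: Bystander: pile of three more cover plates, 18 mm high, on the bench well to the right; not the work piece. Origin under its centre.
Mind the look-alikes: they are no part of the job. What is meant by the cover_plate is not orange, and is the smaller of those in its own colour.

How it is judged:
By the outcome, as a careful person would: the job done as asked, in the order asked, and still so for the second after the job is handed in, with the robot touching nothing.
It also fails if it takes over 72 s, if anything falls off the work surface, if the arm or the gripper's body presses on something with over 40 N, if the wrist force passes 120 N, or if a joint passes its speed limit or range.

ROBOT

A 6-joint arm with a two-finger parallel gripper is mounted at the origin on the work surface. World frame = base frame: x ahead of the robot, y to its left, z up, the work surface at z = 0. Lengths are in m, angles in rad, forces in N, time in s.
With the tool pointing down it reaches from about 0.25 to 0.775 m from the base axis. Payload 4 kg.
Tool frame: the origin (TCP) lies on the centre line of the jaws, within the pads' length; the fingertips stand 8 mm ahead of it and the grasp point (between the pads) lies 11 mm behind it; z points along the fingers, y is the direction in which the jaws open and shut (so a half turn about z gives the same grasp; the last joint's range is limited). The gripper opens to 94 mm and grips with 3 to 60 N. Pads are 16 mm wide; open, the fingers measure 119 mm over their backs; the gripper's body (75 mm by 177 mm) begins 78 mm behind the grasp point.
Start: joints at [1.074, 0.087, 1.371, -0, 1.684, -0.103], TCP at [0.211, 0.508, 0.214] pointing down, gripper open.
Joint ranges: [-3.1, 3.1], [-0.76, 2.03], [0.27, 2.55], [-1.08, 4.22], [0.17, 2.65], [-2.57, 2.57]. Speed limits (rad/s): [2.79, 2.79, 3.14, 3.14, 3.14, 3.14].

INTERFACE

Orientations are given as [roll, pitch, yaw] about the fixed x, y, z axes, in that order (R = Rz(yaw) Ry(pitch) Rx(roll)).
In Python, from bench import * gives the robot as it stands.
- The arm moves only by the tool step_arm, never from a script. Its argument "steps" is a list of rows, each an object of numbers: "jaw": the opening, from 0 (shut) to 1 (fully open); "tx", "ty", "tz": the shift along the tool's x, y, z in m; "ax", "ay", "az": the turn, a rotation vector about the tool's x, y, z in rad. In form: [{"jaw": .., "tx": .., "ty": .., "tz": .., "ax": .., "ay": .., "az": ..}, ...]. A call has 1 to 8 rows; each row is the pose to reach, as a shift and turn from the pose measured when the call began, along the tool's axes at that moment; what a row does not reach only later rows make up. A row lasts 1/10 s, in which the tool goes at most 50 mm and 8.59 degrees, less where a joint would pass 70% of its speed; a pose out of reach is approached as far as the arm can. A call with a gripper value outside its range is refused whole. The fingers move at their own pace and stop on an object; the grip force is fixed at half the most. Time passes only in rows, so rows that repeat a pose let the fingers close. It gives the time, the measured TCP pose, the force and the opening at its end, in the units of the state.
- get_obs(): the state, without advancing time (a new reading comes with each control period).
- snapshot(name): name is "scene" or "side" or "wrist"; returns (picture, depth): 480x640x3 uint8, red, green, blue; 480x640 float32, m along the optical axis (not along the pixel's ray), 0 where there is no reading.
- camera_model(name): a dict with "intrinsics" (3x3 intrinsics, pixels), "k1" (the pictures are not rectified: a ray, as slopes to the right and down, at radius r is drawn at 1 + k1 r^2 times it, then the intrinsics apply), "origin" and "orientation" of the camera in the world. Camera axes: x right, y down, z forward; pixel columns grow to the right and rows downward; lengths in m; the calibration is good to about 2 mm. A picture is of the moment at which its call begins: read the wrist's pose just before it. camera_model takes no time and is no camera call; for the wrist camera it gives the pose at the moment of the call.
- close_job(): hands the job in, once; it reports no verdict.
Trained networks look in the newest picture that a camera, given by its name, has taken for a name from the list of things; names that differ only in an ending like _2 or _b are one class to them, and where a whole thing is asked for, a point or a joint stands for the part that bears it (a point fixed in the world has none). Each returns a list of dicts, best first, with "confidence" (0 to 1); they miss things now and then, are a little off and sometimes report something else, mostly with a low value. They report only what shows in the picture. A call takes as long as a camera call. They do not tell look-alikes from the thing itself.
- silhouettes(camera, query): "pixels" (480x640 bool, what is visible of it) and "rect" ([left, top, right, bottom] in pixels, round what is visible of it).
The state is a dict: "time": time; "joint_positions": joint angles; "qvel": joint speeds; "joint_torque": joint torques, N m; "tool_pos": TCP position; "ee_rot": TCP orientation; "wrist_force": force on the tool from outside, world axes, zero at the start; "wrist_torque": the same for the moment, N m; "width": finger opening in m.
Only numpy, scipy, OpenCV 4.12 (cv2) and the standard library are available. Lean on these libraries where they do the work, as an engineer would, in place of code of your own. Each camera call takes 0.05 s, during which the arm holds its last target. There are 200 camera calls.

## Working session

There is one attempt and no reset: what is moved stays moved. The work goes in short steps, Python scripts to look and compute and a tool call to move; the robot and the scene stay as the last step left them, time stands still between calls to the robot, and variables do not carry over. Pictures are saved under pics/ and viewed, about 8 in all and at most 12, crops included, and the job is handed in when it is done.

Besides the shell and the picture viewer there is one more tool, called after "Request:" as name(argument=value, ...), one argument or row to a line, values as JSON. step_arm: Moves the arm, as the interface text tells. Its arguments: {"type":"object","properties":{"steps":{"type":"array"}},"required":["steps"]}

```bash
mkdir -p pics; cat > h.py <<'E'
from bench import *
import numpy as np, cv2
def ray(cm,px):
    K=np.array(cm["intrinsics"]);k1=cm["k1"]
    px=np.atleast_2d(px).astype(float)
    d=np.c_[(px[:,0]-K[0,2])/K[0,0],(px[:,1]-K[1,2])/K[1,1]]
    u=d.copy()
    for _ in range(20): u=d/(1+k1*(u**2).sum(1,keepdims=True))
    return np.c_[u,np.ones(len(u))]
def R(cm):
    o=np.array(cm["orientation"],float)
    if o.shape==(3,3): return o
    from scipy.spatial.transform import Rotation as S
    return S.from_euler('xyz',o).as_matrix()
def on_z(cm,px,z):
    r=ray(cm,px)@R(cm).T; o=np.array(cm["origin"])
    return o+r*((z-o[2])/r[:,2])[:,None]
def by_depth(cm,px,dep):
    px=np.atleast_2d(px).astype(int); d=dep[px[:,1],px[:,0]]
    return np.array(cm["origin"])+(ray(cm,px)*d[:,None])@R(cm).T
def proj(cm,P):
    K=np.array(cm["intrinsics"]); p=(np.atleast_2d(P)-np.array(cm["origin"]))@R(cm)
    u=p[:,:2]/p[:,2:]; u=u*(1+cm["k1"]*(u**2).sum(1,keepdims=True))
    return np.c_[u[:,0]*K[0,0]+K[0,2],u[:,1]*K[1,1]+K[1,2]]
def save(n,im): cv2.imwrite(f"pics/{n}.png",cv2.cvtColor(im,cv2.COLOR_RGB2BGR))
E
python3 - <<'E'
from h import *
print(get_obs())
for n in ("scene","side","wrist"):
    cm=camera_model(n); print(n,cm)
    im,d=snapshot(n); save(n+"0",im); np.save(n+"0.npy",d)
    if n!="wrist":
        for q in("fixture","cover_plate","clamp_handle","clamp_arm"):
            for s in silhouettes(n,q): print(q,round(s["confidence"],2),s["rect"])
a=cv2.imread("pics/scene0.png")
E
```

```text
{'time': 0.0, 'joint_positions': array([ 1.07388410e+00,  8.79159945e-02,  1.37222394e+00,  2.41123660e-05,
        1.68358475e+00, -1.03104337e-01]), 'qvel': array([ 9.42908437e-04,  8.24532760e-05,  5.33747895e-04,  1.32862454e-05,
       -1.06009916e-03, -5.20931866e-04]), 'joint_torque': array([ 4.34051508e-04, -3.40185463e+01, -3.02427900e+01,  7.17499922e-02,
        3.28229112e-02, -1.30099743e-04]), 'tool_pos': array([0.21078889, 0.50744112, 0.21234085]), 'ee_rot': array([-3.13947441e+00, -2.43270038e-04,  2.74778719e+00]), 'wrist_force': array([ 0.74547487, -0.42092888, -0.26179717]), 'wrist_torque': array([ 0.00242846, -0.00128432,  0.01773156]), 'width': 0.0940321983265414}
scene {'intrinsics': array([[608.21655789,   0.        , 321.17738685],
       [  0.        , 608.21655789, 239.08964614],
       [  0.        ,   0.        ,   1.        ]]), 'k1': 0.00865388431891198, 'origin': array([ 1.37371885, -0.95688156,  1.54088045]), 'orientation': array([-2.40524856e+00,  1.52105122e-03,  7.77028107e-01])}
fixture 0.87 [280.0, 220.9, 400.0, 337.5]
fixture 0.75 [411.7, 164.3, 
[... 564 characters left out ...]
cover_plate 0.97 [338.8, 259.9, 398.6, 314.6]
cover_plate 0.76 [217.1, 182.7, 273.6, 220.1]
cover_plate 0.56 [196.2, 380.9, 295.2, 479.3]
clamp_handle 0.69 [302.1, 217.7, 326.7, 239.8]
clamp_handle 0.6 [318.6, 115.4, 335.0, 175.3]
clamp_handle 0.44 [336.4, 262.4, 399.3, 312.9]
clamp_arm 0.49 [326.5, 221.9, 348.6, 239.1]
clamp_arm 0.26 [334.0, 260.0, 394.4, 317.6]
wrist {'intrinsics': array([[360.20677907,   0.        , 319.80450316],
       [  0.        , 360.20677907, 236.56398697],
       [  0.        ,   0.        ,   1.        ]]), 'k1': -0.039774553758938534, 'origin': array([0.14018005, 0.53758835, 0.38626559]), 'orientation': array([ 2.87502806e+00, -3.34500130e-04,  1.17873033e+00])}
```

View pics/scene0.png

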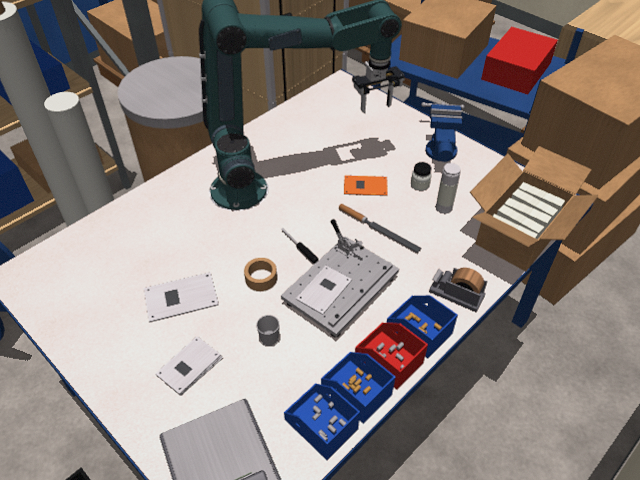

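View pics/side0.png

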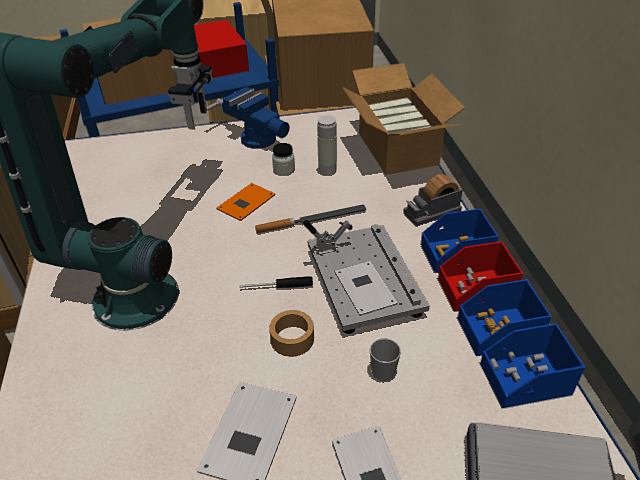

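Candidates for cover_plate in the scene view: grey plate on the fixture (325,290), large grey plate on the bench (180,297), grey plate/pile (190,365), orange (365,185). I choose the one on the fixture at (325,290), the smaller grey one. Next I measure it roughly, then check it from the wrist.

```bash
python3 - <<'E'
from h import *
for n in("scene","side"):
    cm=camera_model(n); d=np.load(n+"0.npy")
    vv,uu=np.mgrid[0:480,0:640]; P=by_depth(cm,np.c_[uu.ravel(),vv.ravel()],d)
    P=P[d.ravel()>0]
    m=(P[:,2]>.038)&(P[:,2]<.056)&(P[:,0]>.35)&(P[:,0]<.9)&(abs(P[:,1])<.4)
    img=np.zeros((1000,1000),np.uint8)
    Q=P[m]; img[(Q[:,0]*1000).astype(int),(Q[:,1]*1000+500).astype(int)]=255
    img=cv2.morphologyEx(img,cv2.MORPH_CLOSE,np.ones((9,9)))
    c=sorted(cv2.findContours(img,0,2)[0],key=cv2.contourArea)[-3:]
    for k in c: print(n,cv2.minAreaRect(k))
    for z in (0.0,):pass
cm=camera_model("scene")
for s,nm in ((p,q) for q in("tape_roll","tin","screwdriver","file") for p in silhouettes("scene",q)[:1]):
    u=s["rect"]; print(nm,s["confidence"],on_z(cm,[[(u[0]+u[2])/2,(u[1]+u[3])/2]],.02))
E
```

```text
scene ((641.5646362304688, 834.5868530273438), (47.770751953125, 122.6372299194336), 15.030430793762207)
scene ((278.1626281738281, 390.7223205566406), (80.42635345458984, 108.23502349853516), 89.16968536376953)
scene ((422.12115478515625, 590.1240844726562), (224.582275390625, 326.14178466796875), 84.85723114013672)
side ((655.7508544921875, 837.6470336914062), (122.08262634277344, 59.32694625854492), 87.75425720214844)
side ((276.5, 386.0), (72.0, 109.0), 90.0)
side ((424.87835693359375, 584.8809814453125), (222.74815368652344, 326.7337951660156), 85.06397247314453)
tape_roll 0.56 [[ 0.37246481 -0.21451921  0.02      ]]
tin 0.87 [[ 0.55836465 -0.34555693  0.02      ]]
screwdriver 0.55 [[0.50959228 0.08348422 0.02      ]]
file 0.64 [[0.51956453 0.20686821 0.02      ]]
```

Side view confirms it: plate at (367,287) on the fixture, clamp at (330,235), fence on the far side. The fixture is at about (0.587,-0.080), yaw about 5°. I'll move the wrist camera over it.

Request:
step_arm(
  steps=[
    {"jaw": 1,"tx": 0,"ty": 0,"tz": -0.05,"ax": 0,"ay": 0,"az": 0},
    {"jaw": 1,"tx": -0.548,"ty": -0.408,"tz": -0.07,"ax": 0,"ay": 0,"az": -0.48},
    {"jaw": 1,"tx": -0.548,"ty": -0.408,"tz": -0.07,"ax": 0,"ay": 0,"az": -0.48},
    {"jaw": 1,"tx": -0.548,"ty": -0.408,"tz": -0.07,"ax": 0,"ay": 0,"az": -0.48},
    {"jaw": 1,"tx": -0.548,"ty": -0.408,"tz": -0.07,"ax": 0,"ay": 0,"az": -0.48},
    {"jaw": 1,"tx": -0.548,"ty": -0.408,"tz": -0.07,"ax": 0,"ay": 0,"az": -0.48},
    {"jaw": 1,"tx": -0.548,"ty": -0.408,"tz": -0.07,"ax": 0,"ay": 0,"az": -0.48},
    {"jaw": 1,"tx": -0.548,"ty": -0.408,"tz": -0.07,"ax": 0,"ay": 0,"az": -0.48},
  ],
)

```text
time: 1.55
tool_pos: [0.3846, 0.2162, 0.2739]
ee_rot: [3.141, 0.001, -3.055]
wrist_force: [0.7, 0.4, 0.9]
width: 0.0939
```

Request:
step_arm(
  steps=[
    {"jaw": 1,"tx": -0.149,"ty": -0.31,"tz": 0,"ax": 0,"ay": 0,"az": 0},
    {"jaw": 1,"tx": -0.149,"ty": -0.31,"tz": 0,"ax": 0,"ay": 0,"az": 0},
    {"jaw": 1,"tx": -0.149,"ty": -0.31,"tz": 0,"ax": 0,"ay": 0,"az": 0},
    {"jaw": 1,"tx": -0.149,"ty": -0.31,"tz": 0,"ax": 0,"ay": 0,"az": 0},
    {"jaw": 1,"tx": -0.149,"ty": -0.31,"tz": 0,"ax": 0,"ay": 0,"az": 0},
    {"jaw": 1,"tx": -0.149,"ty": -0.31,"tz": 0,"ax": 0,"ay": 0,"az": 0},
    {"jaw": 1,"tx": -0.149,"ty": -0.31,"tz": 0,"ax": 0,"ay": 0,"az": 0},
    {"jaw": 1,"tx": -0.149,"ty": -0.31,"tz": 0,"ax": 0,"ay": 0,"az": 0},
  ],
)

```text
time: 2.35
tool_pos: [0.5613, -0.0845, 0.2717]
ee_rot: [-3.141, -0.001, -3.061]
wrist_force: [-0.6, 0.9, -0.9]
width: 0.094
```

```bash
cat > look.py <<'E'
from h import *
import sys
n=sys.argv[1]
cm=camera_model("wrist"); o=get_obs(); im,d=snapshot("wrist"); save(n,im); np.savez(n,cm=np.array([cm],object),d=d,im=im)
print(o["tool_pos"],o["ee_rot"],o["time"],cm["origin"],cm["orientation"])
for q in("fixture","cover_plate"):
    for s in silhouettes("wrist",q):
        print(q,round(s["confidence"],2),s["rect"])
        z=.051 if q=="cover_plate" else .045
        c=max(cv2.findContours(s["pixels"].astype(np.uint8),0,2)[0],key=cv2.contourArea)
        P=on_z(cm,c[:,0,:],z)[:,:2].astype(np.float32); print("   ",cv2.minAreaRect(P*1000))
E
python3 look.py w1
```

```text
[ 0.56134813 -0.08454647  0.27166211] [-3.14126364e+00 -1.32538407e-03 -3.06138223e+00] 2.35 [ 0.48509774 -0.09028841  0.4445676 ] [2.87622359e+00 5.86973924e-05 1.65274998e+00]
fixture 0.94 [180.1, 106.8, 477.6, 320.4]
    ((575.070556640625, -74.41133117675781), (247.95217895507812, 322.87664794921875), 5.306579113006592)
fixture 0.47 [194.5, 161.2, 350.2, 264.7]
    ((574.349853515625, -134.97283935546875), (104.43556213378906, 163.7523193359375), 9.790631294250488)
cover_plate 0.58 [195.1, 165.2, 348.9, 263.6]
    ((573.0177612304688, -134.41036987304688), (102.8675765991211, 161.3207550048828), 9.743663787841797)
```

View pics/w1.png

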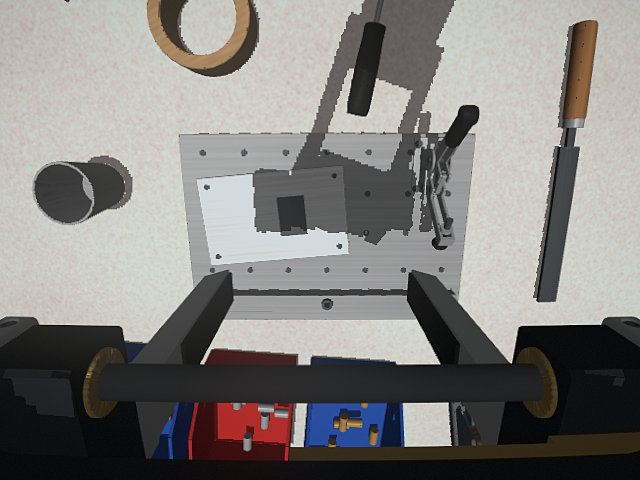

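View shows the work plate (272,215), about 103x161 mm as specified (the large plate is elsewhere), clamp with the raised arm at (440,235), handle end (463,115), and fence along row ~292. The tape, tin and screwdriver are clear of it. Now I fit the fixture edges and the plate.

```bash
cat > fit.py <<'E'
from h import *
import sys
from scipy.optimize import least_squares
def edge_pts(g,cm,A,B,n=40,w=.008):
    # along segment A-B (3D), find strongest gradient along the in-plane normal; returns world offset along normal
    A,B=np.array(A),np.array(B); t=(B-A)/np.linalg.norm(B-A); nr=np.array([-t[1],t[0],0])
    s=np.linspace(-w,w,65); out=[]
    for f in np.linspace(.05,.95,n):
        P=A+f*(B-A)+s[:,None]*nr; q=proj(cm,P).astype(np.float32)
        v=cv2.remap(g,q[None,:,0],q[None,:,1],cv2.INTER_LINEAR)[0]
        dv=np.abs(np.gradient(cv2.GaussianBlur(v[:,None],(1,9),1.5)[:,0])); k=dv[3:-3].argmax()+3
        if dv[k]>1.0: out.append(P[k])
    return np.array(out).reshape(-1,3)
def fitrect(g,cm,pose,z,sides,w=.008):
    """pose x,y,yaw; sides: list of (p0,p1) local 2D segments"""
    pose=np.array(pose,float)
    for it in range(6):
        c,s=np.cos(pose[2]),np.sin(pose[2]); M=np.array([[c,-s],[s,c]])
        data=[]
        for p0,p1 in sides:
            a,b=[np.r_[M@np.array(p)+pose[:2],z] for p in(p0,p1)]
            E=edge_pts(g,cm,a,b,w=max(w/(1+it),.003)); data.append(E)
        def res(q):
            c,s=np.cos(q[2]),np.sin(q[2]); M=np.array([[c,-s],[s,c]]); r=[]
            for (p0,p1),E in zip(sides,data):
                l=(E[:,:2]-q[:2])@M; t=np.subtract(p1,p0)/np.linalg.norm(np.subtract(p1,p0)); r+=list((l-p0)@np.array([-t[1],t[0]])*1000)
            return np.array(r)
        sol=least_squares(res,pose,loss="soft_l1",x_scale=[.01,.01,.01]); pose=sol.x
    print("pose",np.round(pose,4),"deg",round(np.degrees(pose[2]),2),"med|res| mm",np.round(np.median(abs(res(pose))),2),[len(E) for E in data])
    return pose
def draw(im,cm,pose,z,loc,col):
    c,s=np.cos(pose[2]),np.sin(pose[2]); M=np.array([[c,-s],[s,c]])
    P=np.c_[np.array(loc)@M.T+pose[:2],np.full(len(loc),z)]
    q=proj(cm,P); cv2.polylines(im,[np.round(q*16).astype(int)],True,col,1,4,4)
def rel(F,Pp):
    c,s=np.cos(F[2]),np.sin(F[2]); return np.r_[np.array([[c,s],[-s,c]])@(Pp[:2]-F[:2]),Pp[2]-F[2]]
def world(F,x,y):
    c,s=np.cos(F[2]),np.sin(F[2]); return np.array([F[0]+c*x-s*y,F[1]+s*x+c*y])
E
python3 - <<'E'
from fit import *
z=np.load("w1.npz",allow_pickle=True); cm=z["cm"][0]; im=z["im"].copy(); g=cv2.cvtColor(im,cv2.COLOR_RGB2GRAY).astype(np.float32)
h=[(-.11,-.155),(-.11,.08)],[(-.1,-.16),(.05,-.16)],[(-.1,.16),(.05,.16)]
F=fitrect(g,cm,[.587,-.08,.09],.045,h,.012)
x,y=.05,.08
P=fitrect(g,cm,[.573,-.1344,.17],.051,[[(-x,-y),(-x,y)],[(-x,y),(x,y)],[(x,y),(x,-y)],[(x,-y),(-x,-y)]],.006)
print("plate in fixture",rel(F,P)*[1000,1000,57.3])
np.save("F.npy",F)
big=cv2.resize(im,None,fx=1,fy=1)
draw(big,cm,F,.045,[(-.11,-.16),(-.11,.16),(.11,.16),(.11,-.16)],(255,0,0))
draw(big,cm,F,.061,[(.07,-.15),(.07,.15),(.09,.15),(.09,-.15)],(0,255,0))
draw(big,cm,P,.051,[(-x,-y),(-x,y),(x,y),(x,-y)],(255,0,255))
draw(big,cm,F,.045,[(-.106,.093),(-.106,.127),(-.044,.127),(-.044,.093)],(255,255,0))
save("w1f",cv2.resize(big[90:330,160:500],None,fx=2.3,fy=2.3))
E
```

```text
pose [ 0.5872 -0.0744  0.084 ] deg 4.81 med|res| mm 0.35 [39, 40, 40]
pose [ 0.573  -0.1345  0.1705] deg 9.77 med|res| mm 0.33 [40, 36, 40, 40]
plate in fixture [-19.13666527 -58.69953002   4.96134465]
```

View pics/w1f.png

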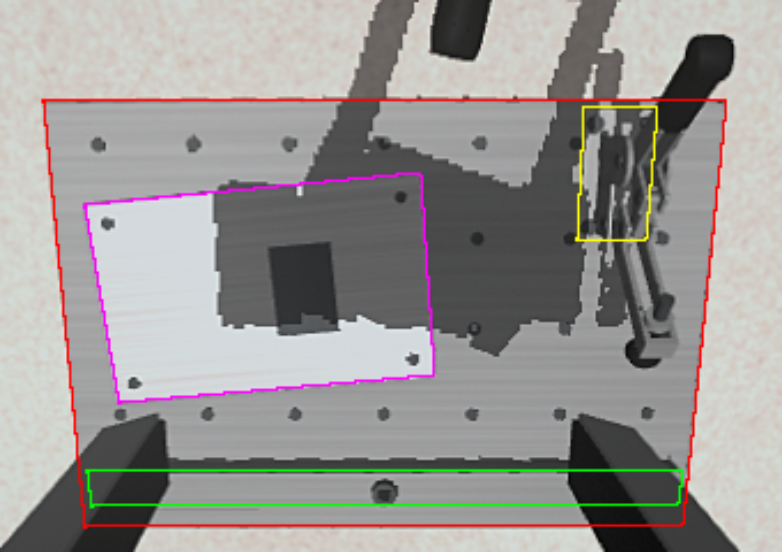

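Fit overlays well: fixture (0.5872,-0.0744), yaw 4.81°. The plate is at fixture (-19,-59) mm, +5.0° askew. Open jaws give a two-finger push on the near side, which squares the plate to the fence.

Request:
step_arm(
  steps=[
    {"jaw": 1,"tx": 0.068,"ty": -0.051,"tz": 0.03,"ax": 0,"ay": 0,"az": -0.004},
    {"jaw": 1,"tx": 0.068,"ty": -0.051,"tz": 0.08,"ax": 0,"ay": 0,"az": -0.004},
    {"jaw": 1,"tx": 0.068,"ty": -0.051,"tz": 0.12,"ax": 0,"ay": 0,"az": -0.004},
    {"jaw": 1,"tx": 0.068,"ty": -0.051,"tz": 0.16,"ax": 0,"ay": 0,"az": -0.004},
    {"jaw": 1,"tx": 0.068,"ty": -0.051,"tz": 0.19,"ax": 0,"ay": 0,"az": -0.004},
    {"jaw": 1,"tx": 0.068,"ty": -0.051,"tz": 0.207,"ax": 0,"ay": 0,"az": -0.004},
    {"jaw": 1,"tx": 0.068,"ty": -0.051,"tz": 0.212,"ax": 0,"ay": 0,"az": -0.004},
    {"jaw": 1,"tx": 0.068,"ty": -0.051,"tz": 0.212,"ax": 0,"ay": 0,"az": -0.004},
  ],
)

```text
time: 3.3
tool_pos: [0.4962, -0.1344, 0.0619]
ee_rot: [3.14, 0.001, -3.049]
wrist_force: [0.1, -0.5, 1.0]
width: 0.094
```

Request:
step_arm(
  steps=[
    {"jaw": 1,"tx": 0,"ty": -0.007,"tz": 0.004,"ax": 0,"ay": 0,"az": 0.008},
    {"jaw": 1,"tx": 0,"ty": -0.007,"tz": 0.007,"ax": 0,"ay": 0,"az": 0.008},
    {"jaw": 1,"tx": 0,"ty": -0.007,"tz": 0.007,"ax": 0,"ay": 0,"az": 0.008},
  ],
)

```text
time: 3.6
tool_pos: [0.4973, -0.1416, 0.0556]
ee_rot: [3.14, 0.002, -3.058]
wrist_force: [-0.3, -0.8, 0.2]
width: 0.0936
```

Request:
step_arm(
  steps=[
    {"jaw": 1,"tx": -0.008,"ty": 0,"tz": 0,"ax": 0,"ay": 0,"az": 0},
    {"jaw": 1,"tx": -0.015,"ty": 0,"tz": 0,"ax": 0,"ay": 0,"az": 0},
    {"jaw": 1,"tx": -0.021,"ty": 0,"tz": 0,"ax": 0,"ay": 0,"az": 0},
    {"jaw": 1,"tx": -0.027,"ty": 0,"tz": 0,"ax": 0,"ay": 0,"az": 0},
    {"jaw": 1,"tx": -0.033,"ty": 0,"tz": 0,"ax": 0,"ay": 0,"az": 0},
    {"jaw": 1,"tx": -0.039,"ty": 0,"tz": 0,"ax": 0,"ay": 0,"az": 0},
    {"jaw": 1,"tx": -0.045,"ty": 0,"tz": 0,"ax": 0,"ay": 0,"az": 0},
    {"jaw": 1,"tx": -0.05,"ty": 0,"tz": 0,"ax": 0,"ay": 0,"az": 0},
  ],
)

```text
time: 4.4
tool_pos: [0.5476, -0.1375, 0.0556]
ee_rot: [3.141, 0.002, -3.058]
wrist_force: [-2.6, -0.2, 1.9]
width: 0.094
```

Light force, as expected. Closing the last 7 mm to the fence slowly.

Request:
step_arm(
  steps=[
    {"jaw": 1,"tx": -0.003,"ty": 0,"tz": 0,"ax": 0,"ay": 0,"az": 0},
    {"jaw": 1,"tx": -0.005,"ty": 0,"tz": 0,"ax": 0,"ay": 0,"az": 0},
    {"jaw": 1,"tx": -0.006,"ty": 0,"tz": 0,"ax": 0,"ay": 0,"az": 0},
    {"jaw": 1,"tx": -0.007,"ty": 0,"tz": 0,"ax": 0,"ay": 0,"az": 0},
  ],
)

```text
time: 4.8
tool_pos: [0.5535, -0.1369, 0.0555]
ee_rot: [3.14, -0.001, -3.058]
wrist_force: [-6.2, -1.4, 4.7]
width: 0.0939
```

Request:
step_arm(
  steps=[
    {"jaw": 1,"tx": -0.001,"ty": 0,"tz": 0,"ax": 0,"ay": 0,"az": 0},
    {"jaw": 1,"tx": -0.002,"ty": 0,"tz": 0,"ax": 0,"ay": 0,"az": 0},
    {"jaw": 1,"tx": -0.002,"ty": 0,"tz": 0,"ax": 0,"ay": 0,"az": 0},
  ],
)

```text
time: 5.1
tool_pos: [0.5535, -0.1369, 0.0555]
ee_rot: [3.14, -0.005, -3.058]
wrist_force: [-6.7, -0.5, 5.1]
width: 0.0945
```

```bash
python3 - <<'E'
from h import *
o=get_obs(); print(o["wrist_force"],o["wrist_torque"],o["tool_pos"])
E
```

```text
[-6.74208642 -0.48194711  5.07021999] [-0.12151755  1.33470478 -0.06570383] [ 0.55353874 -0.1368858   0.05550182]
```

Plate is seated against the fence (TCP stalled at fixture x = -38.8, as expected). Back off, lift, then turn to the rear end.

Request:
step_arm(
  steps=[
    {"jaw": 1,"tx": 0.012,"ty": 0,"tz": 0,"ax": 0,"ay": 0,"az": 0},
    {"jaw": 1,"tx": 0.015,"ty": 0,"tz": -0.03,"ax": 0,"ay": 0,"az": 0},
    {"jaw": 0.4,"tx": 0.0,"ty": -0.03,"tz": -0.075,"ax": 0,"ay": 0,"az": 0.15},
    {"jaw": 0.4,"tx": -0.02,"ty": -0.06,"tz": -0.12,"ax": 0,"ay": 0,"az": 0.3},
    {"jaw": 0.4,"tx": -0.04,"ty": -0.09,"tz": -0.14,"ax": 0,"ay": 0,"az": 0.45},
    {"jaw": 0.4,"tx": -0.054,"ty": -0.105,"tz": -0.14,"ax": 0,"ay": 0,"az": 0.6},
    {"jaw": 0.4,"tx": -0.054,"ty": -0.105,"tz": -0.14,"ax": 0,"ay": 0,"az": 0.75},
    {"jaw": 0.4,"tx": -0.054,"ty": -0.105,"tz": -0.14,"ax": 0,"ay": 0,"az": 0.9},
  ],
)

```text
time: 5.9
tool_pos: [0.6177, -0.2381, 0.1948]
ee_rot: [-3.14, -0.003, 2.318]
wrist_force: [-1.0, 0.3, -0.3]
width: 0.0494
```

Request:
step_arm(
  steps=[
    {"jaw": 0.4,"tx": 0,"ty": 0,"tz": 0,"ax": 0,"ay": 0,"az": 0.15},
    {"jaw": 0.4,"tx": 0,"ty": 0,"tz": 0,"ax": 0,"ay": 0,"az": 0.3},
    {"jaw": 0.4,"tx": 0,"ty": 0,"tz": 0,"ax": 0,"ay": 0,"az": 0.45},
    {"jaw": 0.4,"tx": 0,"ty": 0,"tz": 0,"ax": 0,"ay": 0,"az": 0.6},
    {"jaw": 0.4,"tx": 0,"ty": 0,"tz": 0,"ax": 0,"ay": 0,"az": 0.7},
    {"jaw": 0.4,"tx": 0,"ty": 0,"tz": 0,"ax": 0,"ay": 0,"az": 0.7},
  ],
)

```text
time: 6.5
tool_pos: [0.6179, -0.2381, 0.1948]
ee_rot: [-3.14, -0.001, 1.619]
wrist_force: [-0.2, 1.0, 0.9]
width: 0.0375
```

```bash
python3 - <<'E'
from fit import *
F=np.load("F.npy"); o=get_obs(); p=o["tool_pos"]
print(o["time"],p,o["ee_rot"],o["joint_positions"],rel(F,np.r_[p[:2],o["ee_rot"][2]])*[1000,1000,57.3],o["width"])
cm=camera_model("wrist"); im,d=snapshot("wrist"); np.savez("w2",cm=np.array([cm],object),im=im)
g=cv2.cvtColor(im,cv2.COLOR_RGB2GRAY).astype(np.float32)
x,y=.05,.08
P=fitrect(g,cm,np.r_[world(F,.02,-.062),F[2]],.051,[[(-x,-y),(-x,y)],[(-x,y),(x,y)],[(x,-y),(-x,-y)]],.008)
print("plate in fixture",rel(F,P)*[1000,1000,57.3])
draw(im,cm,P,.051,[(-x,-y),(-x,y),(x,y),(x,-y)],(255,0,255))
draw(im,cm,F,.061,[(.07,-.15),(.07,.15),(.09,.15),(.09,-.15)],(0,255,0))
draw(im,cm,F,.045,[(-.11,-.16),(-.11,.16),(.11,.16),(.11,-.16)],(255,0,0))
save("w2",im)
E
```

```text
6.5 [ 0.61791094 -0.23805899  0.19478936] [-3.13974917e+00 -1.07095687e-03  1.61875012e+00] [-4.53345937e-01  3.45441101e-01  1.10045436e+00  5.37012523e-05
  1.69782852e+00 -5.01293974e-01] [  16.89556668 -165.63236926   87.9434907 ] 0.037529419349005944
pose [ 0.6127 -0.1347  0.0755] deg 4.32 med|res| mm 0.38 [40, 40, 40]
plate in fixture [ 20.33141401 -62.15574285  -0.48717698]
```

View pics/w2.png

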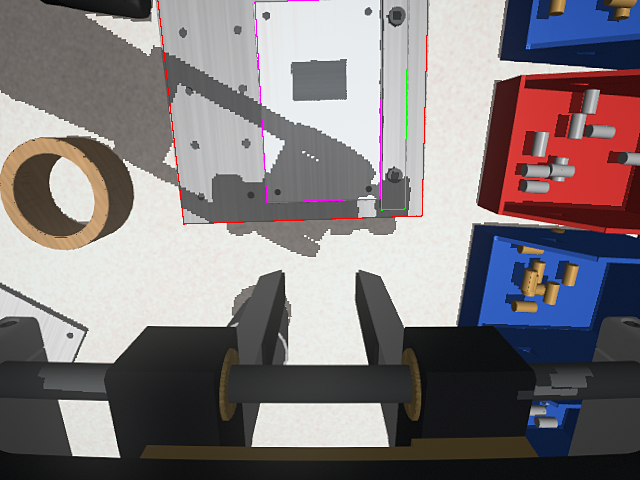

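Plate lies flush along the fence: fixture (20.3,-62.2), -0.5° (within noise). Rear end is at image row ~200, clear of the fingertips. Descend behind it.

Request:
step_arm(
  steps=[
    {"jaw": 0.4,"tx": 0,"ty": -0.002,"tz": 0.04,"ax": 0,"ay": 0,"az": -0.036},
    {"jaw": 0.4,"tx": 0,"ty": -0.002,"tz": 0.08,"ax": 0,"ay": 0,"az": -0.036},
    {"jaw": 0.4,"tx": 0,"ty": -0.002,"tz": 0.115,"ax": 0,"ay": 0,"az": -0.036},
    {"jaw": 0.4,"tx": 0,"ty": -0.002,"tz": 0.133,"ax": 0,"ay": 0,"az": -0.036},
    {"jaw": 0.4,"tx": 0,"ty": -0.002,"tz": 0.139,"ax": 0,"ay": 0,"az": -0.036},
    {"jaw": 0.4,"tx": 0,"ty": -0.002,"tz": 0.139,"ax": 0,"ay": 0,"az": -0.036},
  ],
)

```text
time: 7.15
tool_pos: [0.6153, -0.2378, 0.0554]
ee_rot: [-3.139, -0.002, 1.658]
wrist_force: [-0.5, 0.4, -0.6]
width: 0.0374
```

Request:
step_arm(
  steps=[
    {"jaw": 0.4,"tx": 0.01,"ty": 0,"tz": 0,"ax": 0,"ay": 0,"az": 0.003},
    {"jaw": 0.4,"tx": 0.022,"ty": 0.0005,"tz": 0,"ax": 0,"ay": 0,"az": 0.003},
    {"jaw": 0.4,"tx": 0.036,"ty": 0.001,"tz": 0,"ax": 0,"ay": 0,"az": 0.003},
    {"jaw": 0.4,"tx": 0.05,"ty": 0.0015,"tz": 0,"ax": 0,"ay": 0,"az": 0.003},
    {"jaw": 0.4,"tx": 0.064,"ty": 0.002,"tz": 0,"ax": 0,"ay": 0,"az": 0.003},
    {"jaw": 0.4,"tx": 0.078,"ty": 0.0025,"tz": 0,"ax": 0,"ay": 0,"az": 0.003},
    {"jaw": 0.4,"tx": 0.09,"ty": 0.003,"tz": 0,"ax": 0,"ay": 0,"az": 0.003},
    {"jaw": 0.4,"tx": 0.1,"ty": 0.003,"tz": 0,"ax": 0,"ay": 0,"az": 0.003},
  ],
)

```text
time: 7.95
tool_pos: [0.6096, -0.1368, 0.0559]
ee_rot: [-3.14, -0.001, 1.656]
wrist_force: [-1.8, -4.5, 3.0]
width: 0.0374
```

Request:
step_arm(
  steps=[
    {"jaw": 0.4,"tx": 0.012,"ty": 0.0005,"tz": 0,"ax": 0,"ay": 0,"az": 0},
    {"jaw": 0.4,"tx": 0.024,"ty": 0.001,"tz": 0,"ax": 0,"ay": 0,"az": 0},
    {"jaw": 0.4,"tx": 0.036,"ty": 0.0015,"tz": 0,"ax": 0,"ay": 0,"az": 0},
    {"jaw": 0.4,"tx": 0.048,"ty": 0.002,"tz": 0,"ax": 0,"ay": 0,"az": 0},
    {"jaw": 0.4,"tx": 0.06,"ty": 0.0025,"tz": 0,"ax": 0,"ay": 0,"az": 0},
    {"jaw": 0.4,"tx": 0.07,"ty": 0.003,"tz": 0,"ax": 0,"ay": 0,"az": 0},
    {"jaw": 0.4,"tx": 0.078,"ty": 0.003,"tz": 0,"ax": 0,"ay": 0,"az": 0},
    {"jaw": 0.4,"tx": 0.08,"ty": 0.003,"tz": 0,"ax": 0,"ay": 0,"az": 0},
  ],
)

```text
time: 8.75
tool_pos: [0.6058, -0.0551, 0.0556]
ee_rot: [-3.14, -0.003, 1.657]
wrist_force: [-0.0, -1.2, -0.4]
width: 0.0376
```

```bash
cat > chk.py <<'E'
from fit import *
import sys
n,y0=sys.argv[1],float(sys.argv[2])
F=np.load("F.npy"); o=get_obs(); p=o["tool_pos"]
print(o["time"],p,"TCP in fixture",rel(F,np.r_[p[:2],o["ee_rot"][2]])*[1000,1000,57.3],o["wrist_force"])
cm=camera_model("wrist"); im,d=snapshot("wrist"); np.savez(n,cm=np.array([cm],object),im=im,d=d)
g=cv2.cvtColor(im,cv2.COLOR_RGB2GRAY).astype(np.float32)
Fn=fitrect(g,cm,F,.045,[[(-.11,-.155),(-.11,.08)],[(-.1,.16),(-.04,.16)]] ,.006)
x,y=.05,.08
P=fitrect(g,cm,np.r_[world(F,.02,y0),F[2]],.051,[[(-x,y),(x,y)],[(-x,-y),(-x,-.01)]]+([[(x,-y),(-x,-y)]] if len(sys.argv)>3 else []),.008)
print("plate in fixture(old F)",rel(F,P)*[1000,1000,57.3],"new F",rel(Fn,P)*[1000,1000,57.3])
draw(im,cm,P,.051,[(-x,-y),(-x,y),(x,y),(x,-y)],(255,0,255))
draw(im,cm,F,.061,[(.07,-.15),(.07,.15),(.09,.15),(.09,-.15)],(0,255,0))
draw(im,cm,F,.045,[(-.11,-.16),(-.11,.16),(.11,.16),(.11,-.16)],(255,0,0))
save(n,im)
E
python3 chk.py w3 .105
```

```text
8.75 [ 0.60584423 -0.05509565  0.05563662] TCP in fixture [20.2148698  17.69839937 90.1291208 ] [-0.04316985 -1.23276645 -0.36704746]
pose [ 0.5876 -0.0778  0.0738] deg 4.23 med|res| mm 0.19 [31, 40]
pose [0.547  0.6162 0.0889] deg 5.09 med|res| mm nan [0, 0]
plate in fixture(old F) [1.78290283e+01 6.91551082e+02 2.80300218e-01] new F [ 10.6050931  695.05855748   0.86091747]
  return _methods._mean(a, axis=axis, dtype=dtype,
  ret = ret.dtype.type(ret / rcount)
```

View pics/w3.png

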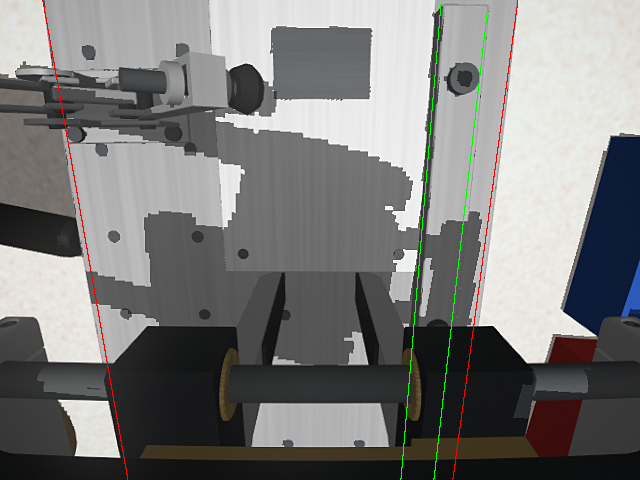

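The camera is too close to see the front end. The rear end (row ~271) sits on both fingertips and the plate runs along the fence. Push ~11 mm more, then look from higher.

Request:
step_arm(
  steps=[
    {"jaw": 0.4,"tx": 0.004,"ty": 0,"tz": 0,"ax": 0,"ay": 0,"az": 0},
    {"jaw": 0.4,"tx": 0.008,"ty": 0,"tz": 0,"ax": 0,"ay": 0,"az": 0},
    {"jaw": 0.4,"tx": 0.011,"ty": 0,"tz": 0,"ax": 0,"ay": 0,"az": 0},
    {"jaw": 0.4,"tx": 0.011,"ty": 0,"tz": 0,"ax": 0,"ay": 0,"az": 0},
    {"jaw": 0.4,"tx": -0.01,"ty": 0,"tz": 0,"ax": 0,"ay": 0,"az": 0},
  ],
)

```text
time: 9.3
tool_pos: [0.6072, -0.0627, 0.056]
ee_rot: [-3.141, -0.005, 1.66]
wrist_force: [-0.5, -0.7, 0.7]
width: 0.0376
```

Request:
step_arm(
  steps=[
    {"jaw": 0.4,"tx": -0.015,"ty": 0,"tz": -0.05,"ax": 0,"ay": 0,"az": 0},
    {"jaw": 0.4,"tx": -0.04,"ty": 0,"tz": -0.1,"ax": 0,"ay": 0,"az": 0},
    {"jaw": 0.4,"tx": -0.06,"ty": -0.01,"tz": -0.15,"ax": 0,"ay": 0,"az": 0},
    {"jaw": 0.4,"tx": -0.06,"ty": -0.01,"tz": -0.19,"ax": 0,"ay": 0,"az": 0},
    {"jaw": 0.4,"tx": -0.06,"ty": -0.01,"tz": -0.2,"ax": 0,"ay": 0,"az": 0},
    {"jaw": 0.4,"tx": -0.06,"ty": -0.01,"tz": -0.2,"ax": 0,"ay": 0,"az": 0},
  ],
)

```text
time: 9.9
tool_pos: [0.6042, -0.1245, 0.2594]
ee_rot: [3.135, -0.003, 1.66]
wrist_force: [-0.2, -0.1, -1.4]
width: 0.0376
```

```bash
sed -i 's/\[(-.11,-.155),(-.11,.08)\]/[(-.11,-.02),(-.11,.08)]/' chk.py; python3 chk.py w4 .117 r
```

```text
9.9 [ 0.60419532 -0.12452608  0.25940509] TCP in fixture [ 12.74926093 -51.3491716   90.30487274] [-0.1535087  -0.06655283 -1.35533754]
pose [ 0.5877 -0.0783  0.0794] deg 4.55 med|res| mm 0.09 [40, 40]
pose [0.5978 0.0462 0.0862] deg 4.94 med|res| mm 0.2 [0, 40, 40]
plate in fixture(old F) [ 20.72770443 119.33394347   0.12875254] new F [ 19.98929698 123.36733705   0.39084462]
```

View pics/w4.png

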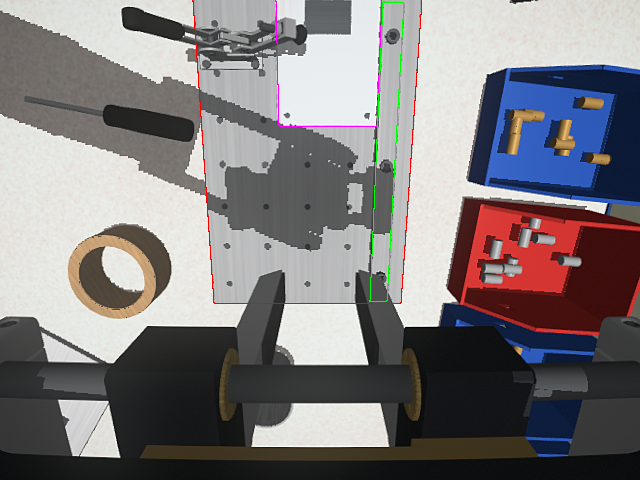

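Rear edge fits (row ~126), giving y ≈ 119 in the fixture, but the front is out of frame. Turn to the handle-pushing yaw, which also brings the open edge and plate front into view.

Request:
step_arm(
  steps=[
    {"jaw": 0.1,"tx": 0.02,"ty": -0.01,"tz": -0.01,"ax": 0,"ay": 0,"az": -0.15},
    {"jaw": 0,"tx": 0.05,"ty": -0.02,"tz": -0.02,"ax": 0,"ay": 0,"az": -0.3},
    {"jaw": 0,"tx": 0.08,"ty": -0.03,"tz": -0.02,"ax": 0,"ay": 0,"az": -0.45},
    {"jaw": 0,"tx": 0.11,"ty": -0.04,"tz": -0.02,"ax": 0,"ay": 0,"az": -0.6},
    {"jaw": 0,"tx": 0.14,"ty": -0.05,"tz": -0.02,"ax": 0,"ay": 0,"az": -0.75},
    {"jaw": 0,"tx": 0.171,"ty": -0.052,"tz": -0.02,"ax": 0,"ay": 0,"az": -0.9},
    {"jaw": 0,"tx": 0.171,"ty": -0.052,"tz": -0.02,"ax": 0,"ay": 0,"az": -1.05},
    {"jaw": 0,"tx": 0.171,"ty": -0.052,"tz": -0.02,"ax": 0,"ay": 0,"az": -1.2},
  ],
)

```text
time: 10.75
tool_pos: [0.5347, 0.0434, 0.2732]
ee_rot: [3.137, -0.007, 2.869]
wrist_force: [-0.2, -0.8, 0.2]
width: 0.0003
```

Request:
step_arm(
  steps=[
    {"jaw": 0,"tx": 0,"ty": 0,"tz": 0,"ax": 0,"ay": 0,"az": -0.15},
    {"jaw": 0,"tx": 0,"ty": 0,"tz": 0,"ax": 0,"ay": 0,"az": -0.3},
    {"jaw": 0,"tx": 0,"ty": 0,"tz": 0,"ax": 0,"ay": 0,"az": -0.366},
    {"jaw": 0,"tx": 0,"ty": 0,"tz": 0,"ax": 0,"ay": 0,"az": -0.366},
    {"jaw": 0,"tx": 0,"ty": 0,"tz": 0,"ax": 0,"ay": 0,"az": -0.366},
  ],
)

```text
time: 11.25
tool_pos: [0.534, 0.0439, 0.2707]
ee_rot: [3.134, -0.009, -3.049]
wrist_force: [0.1, -0.4, -0.7]
width: 0.0004
```

```bash
sed -i 's/\[(-.11,-.02),(-.11,.08)\],\[(-.1,.16),(-.04,.16)\]/[(-.11,-.1),(-.11,.08)],[(-.1,.16),(-.04,.16)]/' chk.py; python3 chk.py w5 .119 r
```

```text
11.25 [0.5339556  0.04389577 0.27067542] TCP in fixture [ -43.11899457  122.36978145 -179.51325077] [ 0.13875741 -0.44500162 -0.71445321]
pose [ 0.5861 -0.0745  0.082 ] deg 4.7 med|res| mm 0.38 [40, 39]
pose [0.5976 0.046  0.0881] deg 5.05 med|res| mm 0.21 [33, 38, 40]
plate in fixture(old F) [ 20.49108249 119.17716087   0.23538925] new F [ 21.36130326 119.14953705   0.34577359]
```

View pics/w5.png

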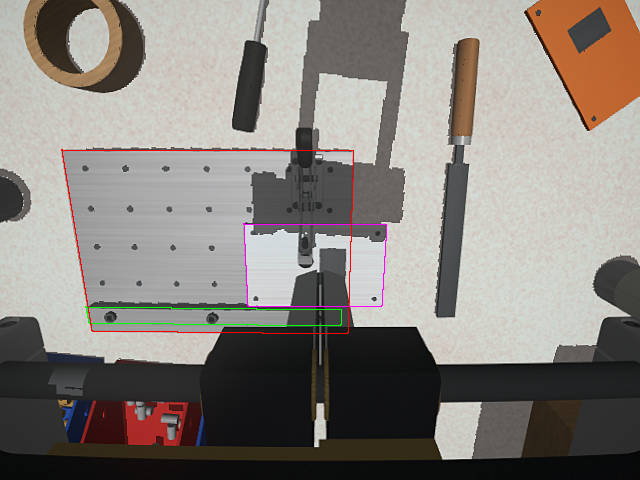

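Plate: origin at fixture (20.5–21.4,119.2), so overhang ≈39.2 mm, skew ≈0.3°; outline sits on the picture. Handle end is at (304,135), open. Next: go behind the handle with closed jaws.

Request:
step_arm(
  steps=[
    {"jaw": 0,"tx": 0.05,"ty": -0.006,"tz": 0,"ax": 0,"ay": 0,"az": 0.008},
    {"jaw": 0,"tx": 0.1,"ty": -0.011,"tz": 0,"ax": 0,"ay": 0,"az": 0.008},
    {"jaw": 0,"tx": 0.112,"ty": -0.011,"tz": 0.02,"ax": 0,"ay": 0,"az": 0.008},
    {"jaw": 0,"tx": 0.112,"ty": -0.011,"tz": 0.06,"ax": 0,"ay": 0,"az": 0.008},
    {"jaw": 0,"tx": 0.112,"ty": -0.011,"tz": 0.1,"ax": 0,"ay": 0,"az": 0.008},
    {"jaw": 0,"tx": 0.112,"ty": -0.011,"tz": 0.137,"ax": 0,"ay": 0,"az": 0.008},
    {"jaw": 0,"tx": 0.112,"ty": -0.011,"tz": 0.137,"ax": 0,"ay": 0,"az": 0.008},
  ],
)

```text
time: 12.0
tool_pos: [0.4178, 0.0238, 0.129]
ee_rot: [3.132, -0.02, -3.058]
wrist_force: [-0.8, -0.0, -0.5]
width: 0.0002
```

```bash
python3 - <<'E'
from fit import *
F=np.load("F.npy"); o=get_obs(); p=o["tool_pos"]
print(o["time"],p,o["ee_rot"],rel(F,np.r_[p[:2],o["ee_rot"][2]])*[1000,1000,57.3],o["wrist_force"])
z=np.load("w5.npz",allow_pickle=True); cm=z["cm"][0]; print("pred px handle end",proj(cm,np.r_[world(F,-.126,.11),.151]))
E
```

```text
12.0 [0.4178127  0.02384707 0.1289554 ] [ 3.13204744 -0.02047772 -3.0576455 ] [-160.53408607  112.13157414 -180.01397854] [-0.77055084 -0.01843984 -0.47135082]
pred px handle end [[303.2563666  131.56043418]]
```

Request:
step_arm(
  steps=[
    {"jaw": 0,"tx": -0.012,"ty": -0.002,"tz": -0.003,"ax": 0,"ay": 0.02,"az": 0},
    {"jaw": 0,"tx": -0.022,"ty": -0.002,"tz": -0.003,"ax": 0,"ay": 0.02,"az": 0},
    {"jaw": 0,"tx": -0.03,"ty": -0.002,"tz": -0.003,"ax": 0,"ay": 0.02,"az": 0},
    {"jaw": 0,"tx": -0.038,"ty": -0.002,"tz": -0.003,"ax": 0,"ay": 0.02,"az": 0},
    {"jaw": 0,"tx": -0.046,"ty": -0.002,"tz": -0.003,"ax": 0,"ay": 0.02,"az": 0},
    {"jaw": 0,"tx": -0.054,"ty": -0.002,"tz": -0.003,"ax": 0,"ay": 0.02,"az": 0},
    {"jaw": 0,"tx": -0.062,"ty": -0.002,"tz": -0.003,"ax": 0,"ay": 0.02,"az": 0},
    {"jaw": 0,"tx": -0.068,"ty": -0.002,"tz": -0.003,"ax": 0,"ay": 0.02,"az": 0},
  ],
)

```text
time: 12.8
tool_pos: [0.4862, 0.0276, 0.1306]
ee_rot: [3.132, -0.041, -3.057]
wrist_force: [-4.7, -0.7, 4.5]
width: 0.0007
```

Handle is moving. Correct the small tilt and continue to the stop.

Request:
step_arm(
  steps=[
    {"jaw": 0,"tx": -0.004,"ty": 0,"tz": 0,"ax": 0,"ay": -0.02,"az": 0},
    {"jaw": 0,"tx": -0.008,"ty": 0,"tz": 0,"ax": 0,"ay": -0.04,"az": 0},
    {"jaw": 0,"tx": -0.011,"ty": 0,"tz": 0,"ax": 0,"ay": -0.04,"az": 0},
    {"jaw": 0,"tx": -0.013,"ty": 0,"tz": 0,"ax": 0,"ay": -0.04,"az": 0},
  ],
)

```text
time: 13.2
tool_pos: [0.497, 0.0285, 0.1291]
ee_rot: [3.132, -0.007, -3.058]
wrist_force: [-9.9, -1.3, 3.1]
width: 0.0008
```

Request:
step_arm(
  steps=[
    {"jaw": 0,"tx": -0.003,"ty": 0,"tz": 0,"ax": 0,"ay": 0,"az": 0},
    {"jaw": 0,"tx": -0.005,"ty": 0,"tz": 0,"ax": 0,"ay": 0,"az": 0},
    {"jaw": 0,"tx": -0.006,"ty": 0,"tz": 0,"ax": 0,"ay": 0,"az": 0},
    {"jaw": 0,"tx": -0.006,"ty": 0,"tz": 0,"ax": 0,"ay": 0,"az": 0},
  ],
)

```text
time: 13.6
tool_pos: [0.4975, 0.0285, 0.1289]
ee_rot: [3.132, -0.021, -3.058]
wrist_force: [-18.2, -2.1, 10.5]
width: 0.0004
```

Request:
step_arm(
  steps=[
    {"jaw": 0,"tx": -0.005,"ty": 0,"tz": 0,"ax": 0,"ay": -0.015,"az": 0},
    {"jaw": 0,"tx": -0.008,"ty": 0,"tz": 0,"ax": 0,"ay": -0.015,"az": 0},
    {"jaw": 0,"tx": -0.01,"ty": 0,"tz": 0,"ax": 0,"ay": -0.015,"az": 0},
  ],
)

```text
time: 13.9
tool_pos: [0.4979, 0.0286, 0.1287]
ee_rot: [3.132, -0.029, -3.058]
wrist_force: [-30.5, -2.4, 19.2]
width: 0.0006
```

Stalled hard at the predicted stop position. Back off, lift, and look.

Request:
step_arm(
  steps=[
    {"jaw": 0,"tx": 0.01,"ty": 0,"tz": 0,"ax": 0,"ay": 0,"az": 0},
    {"jaw": 0,"tx": 0.03,"ty": 0,"tz": -0.01,"ax": 0,"ay": 0,"az": 0},
    {"jaw": 0,"tx": 0.04,"ty": 0,"tz": -0.05,"ax": 0,"ay": -0.03,"az": 0},
    {"jaw": 0,"tx": 0.04,"ty": 0,"tz": -0.1,"ax": 0,"ay": -0.03,"az": 0},
    {"jaw": 0,"tx": 0.02,"ty": 0,"tz": -0.14,"ax": 0,"ay": -0.03,"az": 0},
    {"jaw": 0,"tx": -0.02,"ty": 0.02,"tz": -0.15,"ax": 0,"ay": -0.03,"az": 0},
    {"jaw": 0,"tx": -0.04,"ty": 0.04,"tz": -0.15,"ax": 0,"ay": -0.03,"az": 0},
    {"jaw": 0,"tx": -0.04,"ty": 0.04,"tz": -0.15,"ax": 0,"ay": -0.03,"az": 0},
  ],
)

```text
time: 14.7
tool_pos: [0.5417, 0.0729, 0.2773]
ee_rot: [3.131, 0.004, -3.055]
wrist_force: [-0.2, -0.5, -1.3]
width: 0.0005
```

```bash
python3 chk.py w6 .119 r; python3 - <<'E'
from fit import *
F=np.load("F.npy"); z=np.load("w6.npz",allow_pickle=True); cm=z["cm"][0]; im=cv2.cvtColor(cv2.imread("pics/w6.png"),cv2.COLOR_BGR2RGB)
q=proj(cm,np.array([np.r_[world(F,-.049,.11),.154],np.r_[world(F,-.126,.11),.151]])); print(q)
u=q[0]; cv2.drawMarker(im,tuple(int(v) for v in u),(255,0,0),0,12)
save("w6",im)
for s in silhouettes("wrist","clamp_handle"): print(s["confidence"],s["rect"])
d=z["d"]; 
vv,uu=np.mgrid[0:480,0:640]; P=by_depth(cm,np.c_[uu.ravel(),vv.ravel()],d)
L=np.array([rel(F,np.r_[a[:2],0])[:2] for a in P]); m=(abs(L[:,1]-.11)<.012)&(P[:,2]>.06)&(P[:,2]<.17)&(d.ravel()>0)&(L[:,0]<.03)&(L[:,0]>-.15)
for a in np.arange(-.13,.03,.01):
    k=m&(abs(L[:,0]-a)<.005)
    if k.any(): print(round(a*1000),np.round(P[k,2].max()*1000,1),k.sum())
E
```

```text
14.7 [0.54171742 0.07287857 0.27733036] TCP in fixture [ -32.95399013  150.59957191 -179.88755701] [-0.23797007 -0.48161268 -1.30800823]
pose [ 0.587  -0.0746  0.0834] deg 4.78 med|res| mm 0.17 [40, 40]
pose [0.5982 0.0464 0.0818] deg 4.69 med|res| mm 0.38 [32, 29, 40]
plate in fixture(old F) [ 21.12477231 119.46975568  -0.12475587] new F [ 2.12433611e+01  1.19660583e+02 -9.53946874e-02]
[[269.09993236 212.65004145]
 [266.52276037 116.41712442]]
0.67 [260.0, 156.5, 283.1, 219.0]
-90 97.1 144
-80 115.7 211
-70 139.7 261
-60 157.9 327
-50 159.3 270
-40 153.5 62
-30 76.1 30
-20 77.0 66
-10 77.0 63
0 92.6 142
10 92.5 83
20 78.4 21
```

View pics/w6.png

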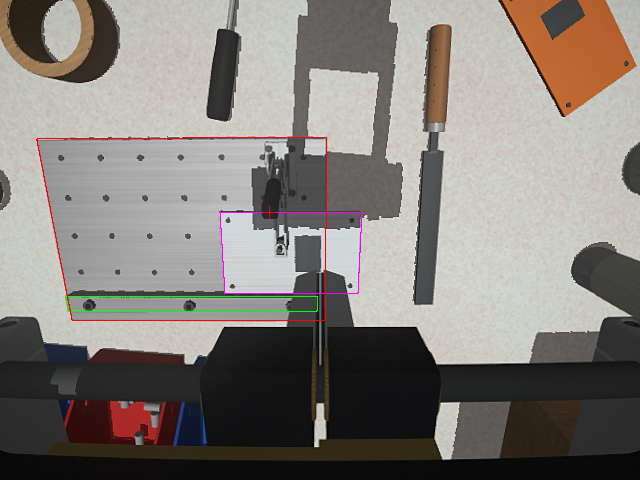

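The handle end sits at its shut position, (269,212), with the arm level and the foot on the plate. The plate measures (21,119.6), -0.1°. All clear of the robot, so I'm handing in.

```bash
python3 -c "
from bench import *
print(close_job())"
```

```text
the job is handed in; nothing more can be done
None
```

The plate is set up against the fence and clamped, and I handed the job in at about 15 s with the arm clear of everything. I saw no sign that any bystander moved or was touched.

- **Placing the plate:** I pushed it against the fence with both open fingertips, then along the fence from its rear end.
- **Clamping:** I pushed the handle forward from behind until it stalled at about 30 N, at the calculated stop position.
- **Final plate position:** the last wrist picture puts its origin at fixture x ≈ 21 mm, y ≈ 119.6 mm. That gives about 39.5 mm overhang and 0.1° out of square.
- **Clamp:** the handle end is at its predicted shut point in the image and in depth (x ≈ -50 mm, z ≈ 155–159 mm). The arm is level and the foot is over the plate.

**Checks that disagreed:**
- Repeated plate fits differed by about 0.5 mm and 0.3–0.5°. The x reading is 1 mm over nominal, which is within the 2 mm calibration.
- Two earlier fits, where the front edge was out of frame, were unusable, so I took new pictures.

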